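Tap-centre a bud vase on its turntable

ROBOT

A 6-joint arm with a two-finger parallel gripper is mounted at the origin on the work surface. World frame = base frame: x ahead of the robot, y to its left, z up, the work surface at z = 0. Lengths are in mm, angles in rad, forces in N, time in s.
With the tool pointing down it reaches from about 300 to 750 mm from the base axis. Payload 8.5 kg.
Tool frame: the origin (TCP) lies midway between the tips of the shut fingers; the grasp point (between the pads) lies 19 mm behind it; z points along the fingers, y is the direction in which the jaws open and shut (so a half turn about z gives the same grasp; the last joint's range is limited). The gripper opens to 88 mm and grips with 3 to 60 N. Pads are 18 mm wide; open, the fingers measure 123 mm over their backs; the gripper's body (75 mm by 187 mm) begins 45 mm behind the grasp point.
Start: joints at [0.891, 0.381, 1.297, -0, 1.464, -0.215], TCP at [246.523, 491.637, 238.748] pointing down, gripper open.
Joint ranges: [-3.11, 3.11], [-0.89, 2.33], [0.22, 2.48], [-1.42, 4.56], [0.17, 2.85], [-2.88, 2.88]. Speed limits (rad/s): [2.39, 2.39, 3.14, 3.14, 3.14, 3.14].

INTERFACE

Orientations are given as a 3x3 rotation matrix whose columns are the frame's x, y, z axes.
In Python, from plant import r gives the robot as it stands.
- The arm moves only by the tool jog_arm, never from a script. Its argument "commands" is a list of rows, each an object with "slide": the shift along the tool's x, y, z in mm, a list of three; "rot": the turn, a rotation vector about the tool's x, y, z in degrees, a list of three; "fingers": the opening in per cent of the stroke, from 0 (shut) to 100 (fully open). A call has 1 to 5 rows; each row is the pose to reach, as a shift and turn from the pose commanded when the call began, along the tool's axes at that moment; what a row does not reach only later rows make up. A row lasts 1/8 s, in which the tool goes at most 62.5 mm and 10.7 degrees, less where a joint would pass 70% of its speed; a pose out of reach is approached as far as the arm can. A call with a gripper value outside its range is refused whole. The fingers move at their own pace and stop on an object; "newtons" is the grip in N (left out, the last holds). Time passes only in rows, so rows that repeat a pose let the fingers close. It gives the time, the measured TCP pose, the force and the opening at its end, in the units of the state.
- r.read_state(): the state, without advancing time (a new reading comes with each control period).
- r.get_image(name): name is "side" or "top" or "wrist"; returns a dict with "pixels" (384x512x3 uint8, red, green, blue), "mtx" (3x3 intrinsics, pixels), "position" and "orientation" of the camera in the world. Camera axes: x right, y down, z forward; pixel columns grow to the right and rows downward; lengths in mm; the calibration is good to about 2 mm. The wrist camera is an equidistant fisheye: a pixel r from the principal point sees the ray r / f radians off the axis. A picture is of the moment at which its call begins. There is no depth.
- r.sign_off(): hands the job in, once; it reports no verdict.
Trained networks look in a picture, given as the dict that the camera call returned (one of the last four; its "shot" number tells which), for a name from the list of things; names that differ only in an ending like _2 or _b are one class to them, and where a whole thing is asked for, a point or a joint stands for the part that bears it (a point fixed in the world has none). Each returns a list of dicts, best first, with "score" (0 to 1); they miss things now and then, are a little off and sometimes report something else, mostly with a low value. They report only what shows in the picture. A call takes as long as a camera call.
- r.cut_out(picture, query): "region" (384x512 bool, what is visible of it) and "uv" ([column, row] in pixels, amid what is visible of it).
- r.landmark_of(picture, query): "uv" ([column, row] in pixels: a listed point, or the origin of a listed thing).
The state is a dict: "time": time; "joints": joint angles; "dq": joint speeds; "effort": joint torques, N m; "position": TCP position; "eef_rot": TCP orientation; "contact_force": force on the tool from outside, world axes, zero at the start; "moment": the same for the moment, N m; "gripper_width": finger opening in mm.
Only numpy, scipy, OpenCV 4.12 (cv2) and the standard library are available. Lean on these libraries where they do the work, as an engineer would, in place of code of your own. Each camera call takes 0.05 s, during which the arm holds its last target.

TASK

The squat bud vase stands off-centre on its potter's turntable: with light pushes of the fingertips, tap it about half-way to the centre, take the hand off and let it stand still for a moment, then tap it on until it is centred to within 6 mm. Slide it on the turntable only: do not grip, lift, topple or bump it hard, and do not disturb the other things on the table. Finish with the vase standing upright and your hand clear of it.

Things in the scene. Friction and masses are not known exactly. Their poses are not given: they have to be found in the camera images.
- pot: squat reddish bisque bud vase, 66 mm tall, 0.15 to 0.26 kg, round. Widest (64 mm across) 23 to 30 mm above its underside; lip 26 mm across. Rests on a foot pad only 22 mm across, 1.5 mm high, below a 34 mm shoulder: it rocks if pushed fast or above its widest part. Friction on the head 0.3 to 0.5 (about 1 N slides it). Starts 23 to 31 mm off-centre, any direction. Origin: centre of its underside; z up
- wheel_top (a point): centre of the upper face of the turntable that carries the bud vase, 75 mm above the table. The turntable is a low potter's turntable: a round metal head 100 mm across and 10 mm thick with faint concentric rings, on a thin column and a round foot 96 mm across; it is fixed and does not turn or move. It may be the left or the right one of two equal turntables
- wheel_b_top (a point): centre of the upper face of the other, equal turntable, which carries the straight cup. Also fixed
- beaker: a straight-sided reddish bisque cup 60 mm tall, 54 mm across the rim, already centred on the other turntable; leave it alone. Origin: centre of its underside
- jar: white screw-lid glaze jar with a grey band, 56 mm across, 62 mm tall, standing between the turntables; leave it alone. Origin: centre of its underside
- bowl: small plaster-coloured bowl, 84 mm across, 42 mm tall, far side of the table; leave it alone. Origin: centre of its underside
- prop: white kiln prop, an upright cylinder 34 mm across, 55 mm tall; leave it alone. Origin: centre of its underside
- brush: flat brush with a wooden handle, about 200 mm long and under 40 mm high, lying on the table on the robot's side; leave it alone
- rib: flat pale wooden rib 55 x 110 x 8 mm lying on the table on the robot's side; leave it alone. Origin: centre of its underside
- slat: wooden slat 30 x 240 x 12 mm lying at the far side; leave it alone. Origin: centre of its underside
- tub: white tub with a grey lid, 68 mm across, 70 mm tall, on the left; leave it alone. Origin: centre of its underside

How it is judged (in metres and radians):
On the way:
1. tapped part of the way: the vase stands still and upright, untouched, with its axis 8 to 20 mm from the centre, for 0.2 s (horizontal distance between pot and wheel_top between 0.008 and 0.02 m and angle between pot's own z axis and vertical below 0.08 rad and linear speed of pot below 0.01 m/s and contact force between each of the fingers, the arm and pot below 0.02 N), for 0.2 s.
At the end, for the whole second after the job is handed in: The bud vase stands upright (within 0.08 rad) and at rest on its turntable's head with its axis within 6 mm of the head's centre, nothing touches it but the turntable, and every other loose thing is within 20 mm of where it started (horizontal distance between pot and wheel_top below 0.006 m and angle between pot's own z axis and vertical below 0.08 rad and z of pot in the frame of wheel_top between -0.004 and 0.004 m and linear speed of pot below 0.01 m/s and distance of each of beaker, jar, bowl, prop, brush, rib, slat, tub from where it was at the start of the episode below 0.02 m).
It fails at once if the vase is lifted off the turntable (underside centre more than 8 mm above the head) (z of pot in the frame of wheel_top above 0.008 m).
It fails at once if the vase falls off the turntable (z of pot in the frame of wheel_top below -0.008 m).
It fails at once if the vase is toppled (tilted more than 0.5 rad) (angle between pot's own z axis and vertical above 0.5 rad).
It fails at once if the vase is gripped or hit hard (more than 6 N between robot and vase) (contact force between any of the fingers, the arm and pot above 6 N).
It fails at once if the cup or anything else on the table is moved more than 20 mm (distance of any of beaker, jar, bowl, prop, brush, rib, slat, tub from where it was at the start of the episode above 0.02 m).
It also fails if it takes over 51 s, if anything falls off the work surface, if the arm or the gripper's body presses on something with over 40 N, if the wrist force passes 120 N, or if a joint passes its speed limit or range.

## Working session

There is one attempt and no reset: what is moved stays moved. The work goes in short steps, Python scripts to look and compute and a tool call to move; the robot and the scene stay as the last step left them, time stands still between calls to the robot, and variables do not carry over. Pictures are saved under pics/ and viewed, and the job is handed in when it is done.

Besides the shell and the picture viewer there is one more tool, called after ">>>" by a JSON object that holds its "fn" and its "kwargs". jog_arm: Moves the arm, as the interface text tells. Its arguments: {"type":"object","properties":{"commands":{"type":"array"},"newtons":{"type":"number"}},"required":["commands"]}

```bash
ls; mkdir -p pics; cat > h.py <<'E'
import numpy as np, cv2
from plant import r
def save(p,n,s=1):
    im=cv2.cvtColor(p["pixels"],cv2.COLOR_RGB2BGR); cv2.imwrite(f"pics/{n}.png",im)
def proj(p,X):
    R=np.array(p["orientation"]);c=np.array(p["position"]);q=R.T@(np.array(X,float)-c);K=np.array(p["mtx"])
    return (K@q)[:2]/q[2]
def at_z(p,uv,z):
    K=np.array(p["mtx"]);d=np.array(p["orientation"])@np.linalg.inv(K)@np.array([uv[0],uv[1],1.]);c=np.array(p["position"])
    return c+d*(z-c[2])/d[2]
E
python3 - <<'E'
from h import *
s=r.read_state();print(s["time"],s["position"],s["eef_rot"],s["gripper_width"])
for n in ["top","side"]:
    p=r.get_image(n);save(p,n+"0");print(n,p["mtx"],p["position"],p["orientation"])
    for q in ["pot","wheel_top","wheel_b_top","beaker","jar","tub","prop","bowl"]:
        for f in (r.landmark_of,):
            for o in f(p,q)[:2]:
                z=75 if q in("pot","wheel_top","wheel_b_top","beaker") else 0
                print(n,q,round(o["score"],2),np.round(o["uv"],1),at_z(p,o["uv"],z).round(1))
E
```

```text
pics
0.0 [246.34792986 491.4359098  238.12960587] [[-8.93933974e-01  4.48197720e-01 -9.24489089e-04]
 [ 4.48198563e-01  8.93933297e-01 -1.14371305e-03]
 [ 3.13821999e-04 -1.43675863e-03 -9.99998919e-01]] 88.49297198531373
top [[364.52911593   0.         261.10897173]
 [  0.         364.52911593 184.72672289]
 [  0.           0.           1.        ]] [410.614142    83.89583036 928.44117982] [[-0.01739018 -0.98469232  0.17343187]
 [-0.99980249  0.01879483  0.00646005]
 [-0.00962078 -0.17328527 -0.98482468]]
top pot 0.81 [219.2 191.4] [546.7 189.2  75. ]
top pot 0.63 [215.4 200.8] [524.4 198.1  75. ]
top wheel_top 0.71 [214.2 201.5] [522.8 200.9  75. ]
top wheel_b_top 0.98 [383.9 189.8] [ 543.2 -200.5   75. ]
top beaker 0.66 [386.1 193. ] [ 535.5 -205.1   75. ]
top jar 0.84 [290.2 195. ] [545.9  15.7   0. ]
top jar 0.74 [219.3 193.3] [553.7 198.2   0. ]
top tub 0.61 [143.1 192.9] [558.5 395.3   0. ]
top prop 0.57 [284.6 119.2] [750.5  24.2   0. ]
top bowl 0.66 [215.1 122.3] [745.7 209.9   0. ]
top bowl 0.34 [219.6 194.5] [550.6 197.4   0. ]
side [[384.18930309   0.         249.24695158]
 [  0.         384.18930309 187.63305684]
 [  0.           0.           1.        ]] [ 409.77195286 -693.00069625  568.5637091 ] [[ 0.98418307 -0.08489234  0.1554895 ]
 [-0.17686348 -0.52112828  0.83495187]
 [ 0.01014896 -0.8492459  -0.52789998]]
side pot 0.72 [239.1 165.3] [548.3 203.7  75. ]
side wheel_top 0.73 [232.  166.9] [528.3 197.9  75. ]
side wheel_b_top 0.95 [269.  271.8] [ 539.5 -200.6   75. ]
side beaker 0.98 [266.6 276.1] [ 532.9 -210.4   75. ]
side beaker 0.18 [336.6 220.9] [716.2 -75.5  75. ]
side jar 0.59 [249.3 232.4] [542.    9.2   0. ]
side tub 0.84 [231.5 160.3] [550.8 376.4   0. ]
side tub 0.61 [303.1 180.5] [738.2 219.7   0. ]
side prop 0.58 [334.9 220.3] [759.5  21.4   0. ]
side bowl 0.62 [302.6 185.8] [728.2 191.6   0. ]
side bowl 0.5 [266.7 272.4] [ 554.1 -126.7    0. ]
```

```bash
python3 - <<'E'
import cv2
a=cv2.imread("pics/top0.png");b=cv2.imread("pics/side0.png")
cv2.imwrite("pics/t0z.png",cv2.resize(a[150:240,160:280],None,fx=6,fy=6,interpolation=cv2.INTER_CUBIC))
cv2.imwrite("pics/s0z.png",cv2.resize(b[110:210,180:300],None,fx=6,fy=6,interpolation=cv2.INTER_CUBIC))
E
```

```text
(no output)
```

View pics/top0.png

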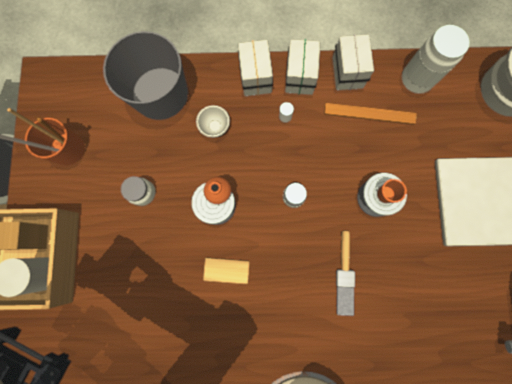

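View pics/side0.png

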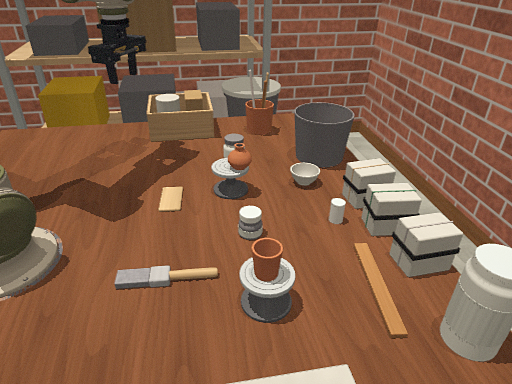

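```bash
sleep 1
```

```text
(no output)
```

View pics/t0z.png

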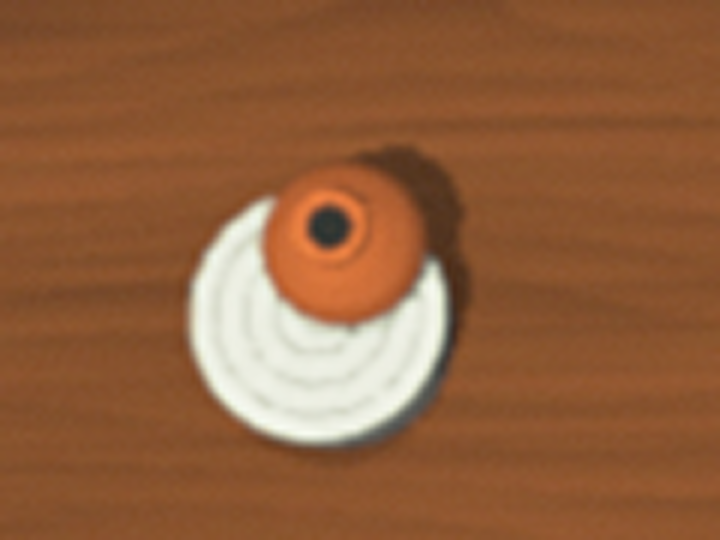

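View pics/s0z.png

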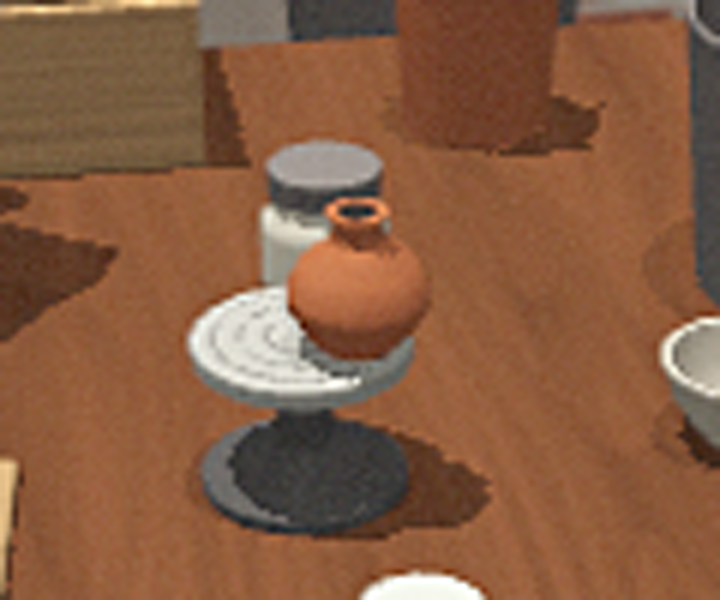

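Top view: the vase (body about (218,190)) is on the left turntable, offset to the far side of the head centre (about (213,202)). The side view agrees. Next I'll refine this with a geometric fit.

```bash
cat >> h.py <<'E'
from scipy.optimize import least_squares
# vase silhouette profile (z above underside, radius), guessed from given sizes
PROF=[(1.5,17),(8,25),(15,29.8),(23,32),(30,32),(38,29),(46,22),(52,13),(58,10.5),(63,11),(66,13)]
def circ(x,y,z,rad,n=72):
    t=np.linspace(0,2*np.pi,n,endpoint=False);return np.c_[x+rad*np.cos(t),y+rad*np.sin(t),np.full(n,z)]
def projs(p,P):
    R=np.array(p["orientation"]);q=(P-np.array(p["position"]))@R;K=np.array(p["mtx"])
    return q[:,:2]/q[:,2:]*K[0,0]+K[:2,2]
S=8
def silh(p,x,y,box):
    u0,v0,w,h=box;m=np.zeros((h*S,w*S),np.uint8)
    for (za,ra),(zb,rb) in zip(PROF[:-1],PROF[1:]):
        q=np.r_[projs(p,circ(x,y,75+za,ra)),projs(p,circ(x,y,75+zb,rb))]
        hull=cv2.convexHull((((q-[u0,v0]+.5)*S)).round().astype(np.int32));cv2.fillConvexPoly(m,hull,1)
    return m.reshape(h,S,w,S).mean((1,3))
def orange(p):
    a=p["pixels"].astype(float);R,G,B=a[...,0],a[...,1],a[...,2]
    return R,G,B
def measure(p,x0=(545,190),w0=(524,199),dbg=None):
    a=p["pixels"];hsv=cv2.cvtColor(a,cv2.COLOR_RGB2HSV).astype(int)
    c=proj(p,[w0[0],w0[1],85]);box=(int(c[0])-40,int(c[1])-40,80,80);u0,v0=box[:2]
    sub=hsv[v0:v0+80,u0:u0+80]
    white=((sub[...,1]<60)&(sub[...,2]>140)).astype(np.uint8)
    # keep near predicted head
    pr=projs(p,circ(w0[0],w0[1],75,58))-[u0,v0];mk=np.zeros((80,80),np.uint8);cv2.fillConvexPoly(mk,pr.round().astype(np.int32),1)
    white&=mk
    # subpixel head edge: radial rays, saturation-based crossing
    sat=cv2.cvtColor(a,cv2.COLOR_RGB2HSV)[...,1].astype(np.float32)
    lum=a[...,2].astype(np.float32)  # blue: white high, wood & vase low
    def rays(w):
        t=np.linspace(0,2*np.pi,120,endpoint=False);rr=np.arange(38,60,.5);pts=[]
        for th in t:
            L=np.c_[w[0]+rr*np.cos(th),w[1]+rr*np.sin(th),np.full(len(rr),75)]
            q=projs(p,L).astype(np.float32);v=cv2.remap(lum,q[None,:,0],q[None,:,1],cv2.INTER_LINEAR)[0]
            if v[:6].mean()<150: continue
            k=np.where((v[:-1]>=125)&(v[1:]<125))[0]
            if len(k)==0: continue
            k=k[0];f=(v[k]-125)/(v[k]-v[k+1]);pts.append((th,rr[k]+.5*f))
        return np.array(pts)
    w=np.array(w0,float)
    for _ in range(4):
        P=rays(w);X=w[0]+P[:,1]*np.cos(P[:,0]);Y=w[1]+P[:,1]*np.sin(P[:,0])
        s=least_squares(lambda q:np.hypot(X-q[0],Y-q[1])-q[2],[w[0],w[1],50],loss="soft_l1",f_scale=.7);w=s.x[:2]
    rad=s.x[2];res=np.median(np.abs(s.fun))
    m=((hsv[...,0]<14)|(hsv[...,0]>174))&(hsv[...,1]>150)&(hsv[...,2]>60)
    # vase soft mask: pick vase colour via R-B large & hue
    return w,rad,res,len(P),box
E
python3 - <<'E'
from h import *
p=r.get_image("top");s=r.get_image("side")
for n,q in (("top",p),("side",s)):
    print(n,measure(q))
    for o in r.cut_out(q,"pot")[:2]:
        print(o["score"],o["uv"],o["region"].sum())
    o=r.cut_out(q,"pot")[0]["region"]
    hs=cv2.cvtColor(q["pixels"],cv2.COLOR_RGB2HSV)
    u,v=map(int,r.cut_out(q,"pot")[0]["uv"]);print(hs[v,u-30:u+30:2].tolist())
    # fit position to mask
    w=measure(q)[0];box=(u-30,v-30,60,60);t=o[v-30:v+30,u-30:u+30].astype(float)
    V,U=np.mgrid[:60,:60]
    def f(x):
        m=silh(q,x[0],x[1],box);return [((m*U).sum()/m.sum()-(t*U).sum()/t.sum()),((m*V).sum()/m.sum()-(t*V).sum()/t.sum())]
    x=least_squares(f,[545,190],diff_step=.004).x;m=silh(q,*x,box)
    print("pot",x.round(1),"iou",np.minimum(m,t).sum()/np.maximum(m,t).sum(),m.sum(),t.sum(),"off",(x-w).round(1))
E
```

```text
top (array([522.11945745, 204.85003505]), np.float64(50.87000895808089), np.float64(0.14607088372503085), 81, (174, 160, 80, 80))
0.78 [216.9, 190.3] 618
0.22 [284.7, 116.5] 216
[[13, 171, 137], [13, 174, 136], [13, 172, 135], [12, 174, 136], [11, 143, 137], [24, 40, 213], [37, 14, 236], [35, 20, 220], [29, 31, 216], [10, 157, 184], [11, 187, 198], [11, 188, 214], [11, 182, 230], [9, 157, 151], [12, 53, 63], [9, 123, 106], [11, 181, 211], [11, 185, 182], [10, 184, 202], [11, 183, 196], [11, 179, 189], [10, 177, 173], [11, 179, 127], [12, 168, 82], [10, 141, 83], [12, 175, 109], [12, 169, 134], [12, 167, 133], [13, 170, 132], [12, 173, 131]]
pot [546.  191.3] iou 0.9536166231719927 621.875 618.0 off [ 23.9 -13.6]
side (array([524.36072071, 204.16938769]), np.float64(51.886818139528756), np.float64(0.3651742256764976), 63, (190, 123, 80, 80))
0.98 [238.7, 157.7] 465
[[10, 152, 149], [12, 151, 147], [12, 157, 143], [12, 156, 147], [12, 153, 150], [12, 148, 150], [12, 161, 147], [11, 186, 140], [17, 72, 134], [22, 29, 158], [10, 174, 179], [11, 165, 192], [10, 150, 201], [11, 152, 201], [11, 152, 201], [11, 150, 201], [11, 157, 195], [11, 154, 195], [10, 151, 189], [10, 156, 183], [10, 153, 170], [8, 153, 153], [12, 151, 149], [12, 158, 144], [12, 157, 143], [10, 145, 148], [11, 150, 146], [11, 150, 139], [12, 148, 134], [11, 147, 142]]
pot [548.1 195.6] iou 0.9449410545407436 473.3125 465.0 off [23.7 -8.5]
```

Head centre is about (522–524, 205) and the vase about 27 mm off along world (+0.89, −0.45). That is almost opposite the tool's x axis, so no yaw is needed. I'll move over to the far side with the fingers shut.

>>> {"fn": "jog_arm", "kwargs": {"commands": [{"slide": [-60, -17, 0], "rot": [0, 0, 0], "fingers": 0}, {"slide": [-118, -34, 0], "rot": [0, 0, 0], "fingers": 0}, {"slide": [-176, -50, 0], "rot": [0, 0, 0], "fingers": 0}, {"slide": [-234, -67, 0], "rot": [0, 0, 0], "fingers": 0}, {"slide": [-292, -83, 0], "rot": [0, 0, 0], "fingers": 0}], "newtons": 10}}

```text
time: 1.92
position: [471.6, 285.0, 238.9]
eef_rot: [[-0.894, 0.448, 0.0], [0.448, 0.894, 0.0], [-0.0, 0.0, -1.0]]
contact_force: [0.7, 0.3, 0.0]
gripper_width: 40.3
```

>>> {"fn": "jog_arm", "kwargs": {"commands": [{"slide": [-60, -17, 0], "rot": [0, 0, 0], "fingers": 0}, {"slide": [-118, -34, 0], "rot": [0, 0, 0], "fingers": 0}, {"slide": [-176, -50, 0], "rot": [0, 0, 0], "fingers": 0}, {"slide": [-176, -50, 0], "rot": [0, 0, 0], "fingers": 0}]}}

```text
time: 2.42
position: [607.5, 159.8, 237.6]
eef_rot: [[-0.892, 0.452, -0.001], [0.452, 0.892, -0.0], [0.0, -0.001, -1.0]]
contact_force: [-0.7, 1.3, 0.7]
gripper_width: 1.2
```

```bash
python3 - <<'E'
from h import *
s=r.read_state();print(s["time"],s["position"],s["eef_rot"],s["gripper_width"],s["contact_force"])
p=r.get_image("wrist");save(p,"w1");print(p["mtx"],p["position"],p["orientation"])
for q in("pot","wheel_top"):
  print(r.landmark_of(p,q)[:2])
E
```

```text
2.425 [607.48327071 159.84336959 237.56144698] [[-8.91865559e-01  4.52300076e-01 -6.82738865e-04]
 [ 4.52300416e-01  8.91865527e-01 -4.64890078e-04]
 [ 3.98641440e-04 -7.23422522e-04 -9.99999659e-01]] 1.15685495141991 [-0.70093472  1.30742255  0.72795407]
[[297.31863964   0.         255.73466068]
 [  0.         297.31863964 190.9251125 ]
 [  0.           0.           1.        ]] [538.08914131 194.60197482 384.4816224 ] [[ 4.52804116e-01  8.50825279e-01  2.66579777e-01]
 [ 8.91609972e-01 -4.31990482e-01 -1.35705129e-01]
 [-3.01427747e-04  2.99133028e-01 -9.54211371e-01]]
[{'uv': [254.8, 104.2], 'score': 0.83}]
[]
```

View pics/w1.png

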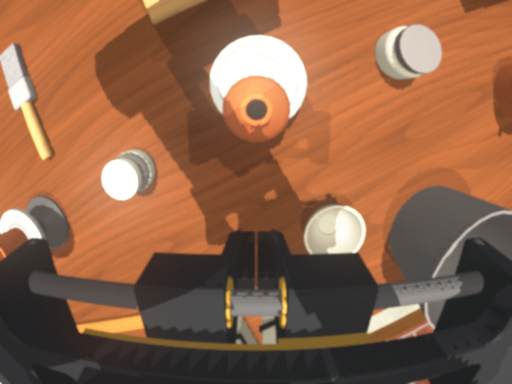

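Wrist view: vase body centred near (257,108), head white disk around (258,80), camera almost overhead. I'll redo the fit here with the fisheye model, since the resolution is better.

```bash
cat >> h.py <<'E'
def projs(p,P):
    P=np.asarray(P,float);R=np.array(p["orientation"]);q=(P-np.array(p["position"]))@R;K=np.array(p["mtx"])
    if p.get("fish"):
        rho=np.hypot(q[:,0],q[:,1]);th=np.arctan2(rho,q[:,2]);k=th/np.maximum(rho,1e-9)
        return q[:,:2]*k[:,None]*K[0,0]+K[:2,2]
    return q[:,:2]/q[:,2:]*K[0,0]+K[:2,2]
def proj(p,X): return projs(p,np.array([X],float))[0]
def potfit(q,w,x0=None,draw=None):
    os=r.cut_out(q,"pot");c=proj(q,[w[0],w[1],100])
    os=[o for o in os if np.hypot(*(np.array(o["uv"])-c))<60]
    o=os[0];u,v=map(int,o["uv"]);H=55
    V0,U0=max(v-H,0),max(u-H,0);h=min(v+H,384)-V0;wd=min(u+H,512)-U0
    t=o["region"][V0:V0+h,U0:U0+wd].astype(float);V,U=np.mgrid[:h,:wd];box=(U0,V0,wd,h)
    def f(x):
        m=silh(q,x[0],x[1],box);return [((m*U).sum()/m.sum()-(t*U).sum()/t.sum()),((m*V).sum()/m.sum()-(t*V).sum()/t.sum())]
    x=least_squares(f,x0 if x0 is not None else w,diff_step=.004).x;m=silh(q,*x,box)
    return x,np.minimum(m,t).sum()/np.maximum(m,t).sum(),m.sum(),t.sum(),o["score"]
def full(name,x0=None,w0=(522,204),tag=None):
    p=r.get_image(name);p["fish"]=(name=="wrist")
    w,rad,res,n,_=measure(p,w0=w0);x=potfit(p,w,x0)
    d=w-x[0]
    print(name,"head",w.round(1),"rad",round(rad,1),"res",round(res,2),n,"pot",x[0].round(1),"iou %.2f area %.0f/%.0f sc %.2f"%x[1:],"to-centre",d.round(1),"dist",np.hypot(*d).round(1))
    if tag:
        im=cv2.resize(p["pixels"],None,fx=1,fy=1)[...,::-1].copy()
        for z,rr,xy in((75,50,w),(101,32,x[0]),(141,13,x[0])):
            cv2.polylines(im,[(projs(p,circ(*xy,z,rr))*16).round().astype(np.int32)],True,(255,0,0),1,cv2.LINE_AA,4)
        c=proj(p,[w[0],w[1],90]).astype(int);a=max(c[1]-60,0);b=max(c[0]-75,0)
        cv2.imwrite(f"pics/{tag}.png",cv2.resize(im[a:a+120,b:b+150],None,fx=5,fy=5,interpolation=cv2.INTER_CUBIC))
    return w,x[0]
E
python3 - <<'E'
from h import *
full("wrist",(546,192),tag="w1f");full("top",(546,192))
E
```

```text
wrist head [521.2 205.6] rad 50.7 res 0.11 80 pot [544.2 191.4] iou 0.98 area 3621/3591 sc 0.90 to-centre [-23.   14.3] dist 27.1Traceback (most recent call last):
  File "<stdin>", line 2, in <module>
  File "h.py", line 77, in full
    w,rad,res,n,_=measure(p,w0=w0);x=potfit(p,w,x0)
                  ~~~~~~~^^^^^^^^^
  File "h.py", line 52, in measure
    P=rays(w);X=w[0]+P[:,1]*np.cos(P[:,0]);Y=w[1]+P[:,1]*np.sin(P[:,0])
                     ~^^^^^
IndexError: too many indices for array: array is 1-dimensional, but 2 were indexed
```

View pics/w1f.png

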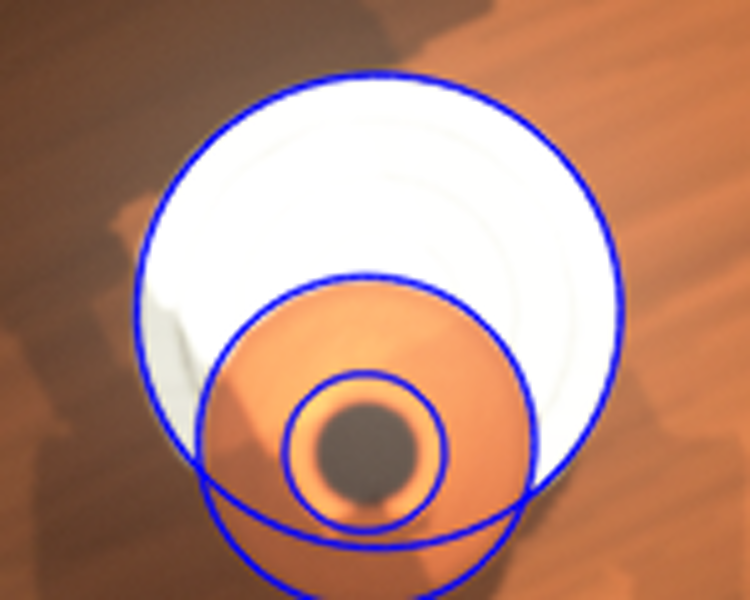

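The fit overlays the picture very well: the vase is 27.1 mm off, and needs to move along (−23.0, +14.3). Yaw +5° and lower beside it.

>>> {"fn": "jog_arm", "kwargs": {"commands": [{"slide": [4, -6, 50], "rot": [0, 0, 5], "fingers": 0}, {"slide": [4, -6, 100], "rot": [0, 0, 5], "fingers": 0}, {"slide": [4, -6, 140], "rot": [0, 0, 5], "fingers": 0}, {"slide": [4, -6, 147], "rot": [0, 0, 5], "fingers": 0}, {"slide": [4, -6, 147], "rot": [0, 0, 5], "fingers": 0}]}}

```text
time: 3.35
position: [599.3, 159.9, 92.9]
eef_rot: [[-0.852, 0.524, 0.001], [0.524, 0.852, 0.0], [-0.001, 0.001, -1.0]]
contact_force: [0.2, 0.2, 0.5]
gripper_width: 0.5
```

```bash
python3 - <<'E'
from h import *
s=r.read_state();print(s["time"],s["position"],s["eef_rot"],s["gripper_width"],s["contact_force"])
full("wrist",(544,191),tag="w2f")
p=r.get_image("wrist");save(p,"w2")
p=r.get_image("side");im=p["pixels"][...,::-1];cv2.imwrite("pics/s2.png",cv2.resize(im[90:220,160:340],None,fx=4,fy=4,interpolation=cv2.INTER_CUBIC))
E
```

```text
3.35 [599.31288085 159.92602963  92.93782165] [[-8.51825076e-01  5.23824491e-01  1.39388964e-03]
 [ 5.23825163e-01  8.51825791e-01  1.42304381e-04]
 [-1.11280863e-03  8.51372909e-04 -9.99999018e-01]] 0.5327168555937605 [0.21053714 0.19987361 0.46904108]
wrist head [522.9 209.8] rad 45.5 res 0.48 59 pot [544.3 191.6] iou 1.00 area 11757/11784 sc 0.80 to-centre [-21.4  18.2] dist 28.1
```

View pics/w2.png

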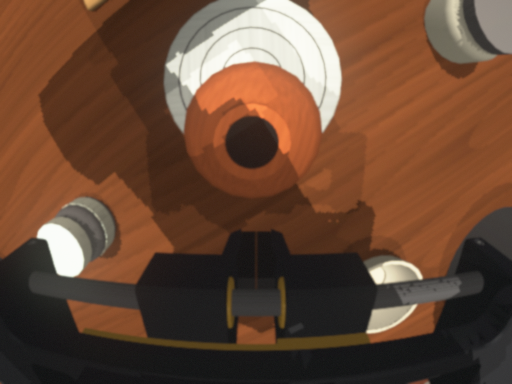

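View pics/s2.png

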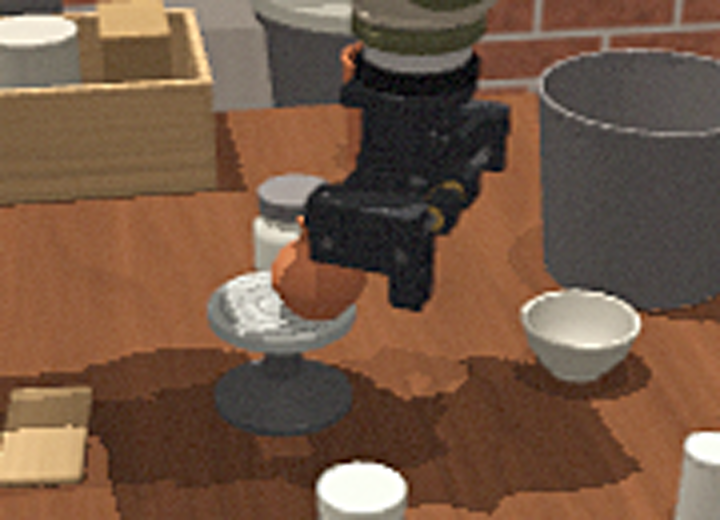

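Wrist view: vase at (252,140), finger faces below it with a gap of about 20 mm. The vase position (544.3,191.6) repeats; the head fit here is poor (clipped and shaded), so I keep the high-view centre (521.2,205.6). Now the slow approach.

>>> {"fn": "jog_arm", "kwargs": {"commands": [{"slide": [4, -1, 2], "rot": [0, 0, 0], "fingers": 0}, {"slide": [8, -2, 3], "rot": [0, 0, 0], "fingers": 0}, {"slide": [12, -2, 3], "rot": [0, 0, 0], "fingers": 0}, {"slide": [14, -2, 3], "rot": [0, 0, 0], "fingers": 0}, {"slide": [16, -2, 3], "rot": [0, 0, 0], "fingers": 0}]}}

```text
time: 4.18
position: [584.2, 166.2, 88.8]
eef_rot: [[-0.851, 0.524, 0.0], [0.524, 0.851, 0.0], [-0.0, 0.0, -1.0]]
contact_force: [0.5, 0.3, 0.0]
gripper_width: 0.9
```

```bash
cat >> h.py <<'E'
WC=np.array([521.2,205.6])
def look(tag=None,x0=(544,191)):
    s=r.read_state();p=r.get_image("wrist");p["fish"]=True
    x=potfit(p,WC,x0);d=WC-x[0];R=np.array(s["eef_rot"]);T=np.array(s["position"])
    g=R.T@np.r_[x[0]-T[:2],0];dt=R.T@np.r_[d,0]
    print("t",s["time"],"T",T.round(1),"F",np.round(s["contact_force"],1),"pot",x[0].round(1),"iou %.2f"%x[1],"area %.0f/%.0f"%x[2:4],"tocentre",d.round(1),np.hypot(*d).round(1),"in tool",dt[:2].round(1),"pot rel TCP",g[:2].round(1))
    if tag: save(p,tag)
E
python3 - <<'E'
from h import *
look("w3")
E
```

```text
t 4.175 T [584.2 166.2  88.8] F [0.5 0.3 0. ] pot [544.6 191.6] iou 1.00 area 11759/11726 tocentre [-23.4  14. ] 27.3 in tool [27.3 -0.4] pot rel TCP [47.   0.9]
```

View pics/w3.png

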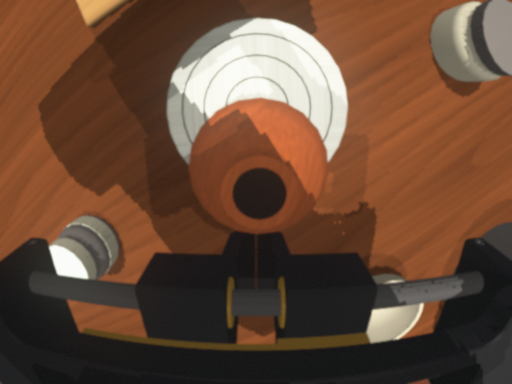

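Vase not touched yet (body bottom edge at about row 233, finger at row 233 too, by perspective). Creep on.

>>> {"fn": "jog_arm", "kwargs": {"commands": [{"slide": [1.5, 0, 0], "rot": [0, 0, 0], "fingers": 0}, {"slide": [3, 0, 0], "rot": [0, 0, 0], "fingers": 0}, {"slide": [4.5, 0, 0], "rot": [0, 0, 0], "fingers": 0}, {"slide": [6, 0, 0], "rot": [0, 0, 0], "fingers": 0}, {"slide": [7.5, 0, 0], "rot": [0, 0, 0], "fingers": 0}]}}

```text
time: 4.9
position: [578.1, 170.0, 88.8]
eef_rot: [[-0.851, 0.525, 0.001], [0.525, 0.851, -0.0], [-0.0, 0.0, -1.0]]
contact_force: [0.8, -0.3, -0.2]
gripper_width: 0.2
```

```bash
python3 - <<'E'
from h import *
look("w4")
E
```

```text
t 4.9 T [578.1 170.   88.8] F [ 0.8 -0.3 -0.2] pot [543.  191.9] iou 1.00 area 11633/11587 tocentre [-21.8  13.7] 25.8 in tool [25.8  0.2] pot rel TCP [41.3  0.2]
```

Contact at about 41 mm from the TCP, and the vase is already sliding with little force. Push 12 mm more.

>>> {"fn": "jog_arm", "kwargs": {"commands": [{"slide": [1.3, 0, 0], "rot": [0, 0, 0], "fingers": 0}, {"slide": [2.6, 0, 0], "rot": [0, 0, 0], "fingers": 0}, {"slide": [3.9, 0, 0], "rot": [0, 0, 0], "fingers": 0}, {"slide": [5.2, 0, 0], "rot": [0, 0, 0], "fingers": 0}, {"slide": [6.5, 0, 0], "rot": [0, 0, 0], "fingers": 0}]}}

```text
time: 5.62
position: [572.3, 173.5, 88.8]
eef_rot: [[-0.851, 0.524, -0.0], [0.524, 0.851, -0.0], [-0.0, -0.0, -1.0]]
contact_force: [1.0, 0.7, 0.1]
gripper_width: 0.7
```

```bash
python3 - <<'E'
from h import *
look("w5")
E
```

```text
t 5.625 T [572.3 173.5  88.8] F [1.  0.7 0.1] pot [536.9 194.3] iou 1.00 area 11683/11633 tocentre [-15.7  11.3] 19.3 in tool [19.2  1.4] pot rel TCP [41.1 -0.8]
```

View pics/w5.png

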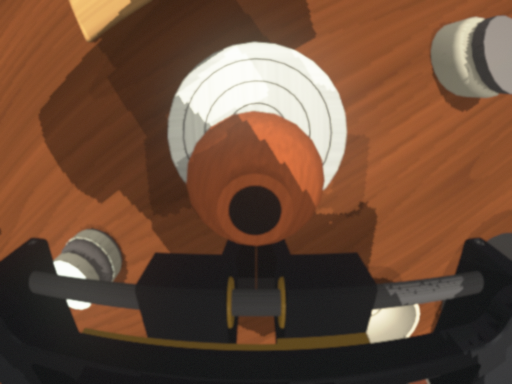

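The vase slides with the fingers and is upright; it's now 19.3 mm off. 5 mm more, then back off.

>>> {"fn": "jog_arm", "kwargs": {"commands": [{"slide": [1.3, 0, 0], "rot": [0, 0, 0], "fingers": 0}, {"slide": [2.6, 0, 0], "rot": [0, 0, 0], "fingers": 0}, {"slide": [3.9, 0, 0], "rot": [0, 0, 0], "fingers": 0}, {"slide": [5.2, 0, 0], "rot": [0, 0, 0], "fingers": 0}]}}

```text
time: 6.22
position: [567.9, 176.2, 88.8]
eef_rot: [[-0.851, 0.524, -0.0], [0.524, 0.851, -0.0], [0.0, -0.0, -1.0]]
contact_force: [1.1, 0.3, 0.3]
gripper_width: 0.3
```

>>> {"fn": "jog_arm", "kwargs": {"commands": [{"slide": [-3, 0, 0], "rot": [0, 0, 0], "fingers": 0}, {"slide": [-8, 0, 0], "rot": [0, 0, 0], "fingers": 0}, {"slide": [-12, 0, 0], "rot": [0, 0, 0], "fingers": 0}, {"slide": [-12, 0, 0], "rot": [0, 0, 0], "fingers": 0}, {"slide": [-12, 0, 0], "rot": [0, 0, 0], "fingers": 0}]}}

```text
time: 6.85
position: [578.1, 169.9, 88.7]
eef_rot: [[-0.851, 0.524, -0.0], [0.524, 0.851, 0.0], [0.0, -0.0, -1.0]]
contact_force: [-0.7, 0.1, -0.2]
gripper_width: 0.5
```

```bash
python3 - <<'E'
from h import *
look("w6")
E
```

```text
t 6.85 T [578.1 169.9  88.7] F [-0.7  0.1 -0.2] pot [532.2 196.9] iou 1.00 area 11790/11772 tocentre [-11.    8.7] 14.1 in tool [14.   1.6] pot rel TCP [53.2 -1.1]
```

View pics/w6.png

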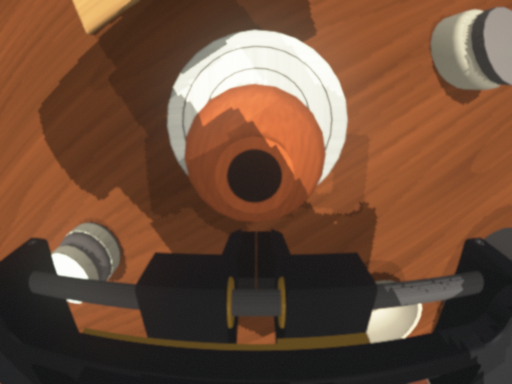

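It's standing free, 14.1 mm off (in the 8–20 window). I'll go up for the high view to re-measure the head and vase together.

>>> {"fn": "jog_arm", "kwargs": {"commands": [{"slide": [-12, 0, 0], "rot": [0, 0, 0], "fingers": 0}, {"slide": [-15, 0, -40], "rot": [0, 0, 0], "fingers": 0}, {"slide": [-15, 0, -95], "rot": [0, 0, 0], "fingers": 0}, {"slide": [-15, 0, -147], "rot": [0, 0, 0], "fingers": 0}, {"slide": [-15, 0, -147], "rot": [0, 0, 0], "fingers": 0}]}}

```text
time: 7.58
position: [592.7, 161.8, 240.1]
eef_rot: [[-0.851, 0.525, 0.009], [0.525, 0.851, 0.001], [-0.007, 0.005, -1.0]]
contact_force: [-0.8, -0.3, -0.1]
gripper_width: 0.5
```

```bash
python3 - <<'E'
from h import *
full("wrist",(532,197),tag="w7f");look()
E
```

```text
wrist head [521.  205.5] rad 50.8 res 0.13 78 pot [532.1 197. ] iou 0.98 area 3610/3616 sc 0.63 to-centre [-11.1   8.6] dist 14.0
t 7.675 T [591.1 161.6 235.3] F [ 0.1 -0.4 -0. ] pot [532.  196.9] iou 0.98 area 3715/3674 tocentre [-10.8   8.7] 13.8 in tool [13.7  1.7] pot rel TCP [68.8 -1. ]
```

View pics/w7f.png

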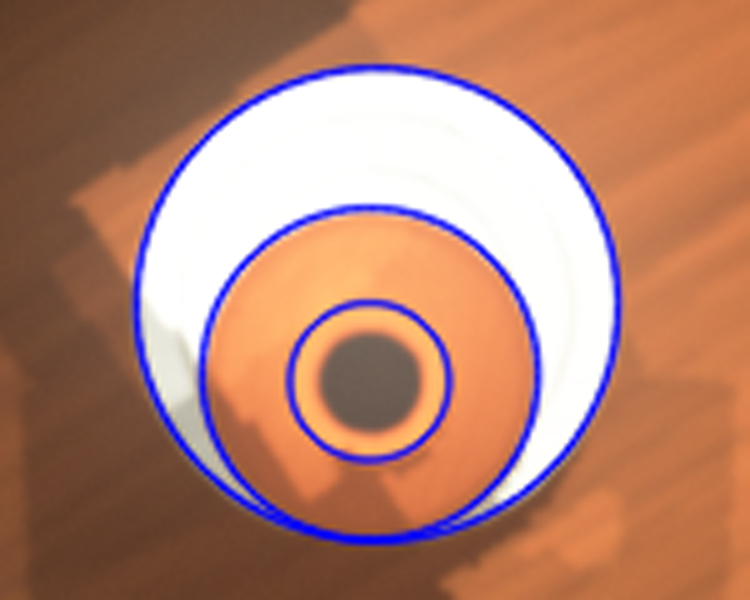

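Both the head and the vase repeat: 14.0 mm off along (−11.1, +8.6). Yaw 6° more and come down about 21 mm clear.

>>> {"fn": "jog_arm", "kwargs": {"commands": [{"slide": [4, -8, 30], "rot": [0, 0, 6], "fingers": 0}, {"slide": [7, -8, 85], "rot": [0, 0, 6], "fingers": 0}, {"slide": [7, -8, 135], "rot": [0, 0, 6], "fingers": 0}, {"slide": [7, -8, 147], "rot": [0, 0, 6], "fingers": 0}, {"slide": [7, -8, 147], "rot": [0, 0, 6], "fingers": 0}]}}

```text
time: 8.4
position: [581.0, 158.8, 88.7]
eef_rot: [[-0.792, 0.611, -0.001], [0.611, 0.792, -0.0], [0.001, -0.001, -1.0]]
contact_force: [-0.3, 0.3, -0.0]
gripper_width: 0.2
```

```bash
python3 - <<'E'
from h import *
look(x0=(532,197))
E
```

```text
t 8.4 T [581.  158.8  88.7] F [-0.3  0.3 -0. ] pot [532.4 196.8] iou 1.00 area 11864/11861 tocentre [-11.2   8.8] 14.2 in tool [14.2  0.1] pot rel TCP [61.8  0.4]
```

Perfectly aligned. Approach 18 mm, then creep.

>>> {"fn": "jog_arm", "kwargs": {"commands": [{"slide": [5, 0, 0], "rot": [0, 0, 0], "fingers": 0}, {"slide": [10, 0, 0], "rot": [0, 0, 0], "fingers": 0}, {"slide": [14, 0, 0], "rot": [0, 0, 0], "fingers": 0}, {"slide": [17, 0, 0], "rot": [0, 0, 0], "fingers": 0}, {"slide": [18.5, 0, 0], "rot": [0, 0, 0], "fingers": 0}]}}

```text
time: 9.12
position: [566.0, 170.3, 88.8]
eef_rot: [[-0.792, 0.61, 0.0], [0.61, 0.792, 0.0], [0.0, 0.0, -1.0]]
contact_force: [0.3, 0.4, 0.3]
gripper_width: 0.4
```

>>> {"fn": "jog_arm", "kwargs": {"commands": [{"slide": [1.3, 0, 0], "rot": [0, 0, 0], "fingers": 0}, {"slide": [2.6, 0, 0], "rot": [0, 0, 0], "fingers": 0}, {"slide": [3.9, 0, 0], "rot": [0, 0, 0], "fingers": 0}, {"slide": [5.2, 0, 0], "rot": [0, 0, 0], "fingers": 0}, {"slide": [6.5, 0, 0], "rot": [0, 0, 0], "fingers": 0}]}}

```text
time: 9.75
position: [561.0, 174.1, 88.7]
eef_rot: [[-0.792, 0.611, 0.0], [0.611, 0.792, -0.0], [-0.0, 0.0, -1.0]]
contact_force: [0.5, 0.2, 0.0]
gripper_width: 0.6
```

```bash
python3 - <<'E'
from h import *
look(x0=(530,198))
E
```

```text
t 9.75 T [561.  174.1  88.7] F [0.5 0.2 0. ] pot [528.8 199.4] iou 0.99 area 11668/11603 tocentre [-7.6  6.2] 9.8 in tool [9.8 0.3] pot rel TCP [40.9  0.3]
```

>>> {"fn": "jog_arm", "kwargs": {"commands": [{"slide": [1.3, 0, 0], "rot": [0, 0, 0], "fingers": 0}, {"slide": [2.6, 0, 0], "rot": [0, 0, 0], "fingers": 0}, {"slide": [3.9, 0, 0], "rot": [0, 0, 0], "fingers": 0}, {"slide": [5.2, 0, 0], "rot": [0, 0, 0], "fingers": 0}, {"slide": [6.5, 0, 0], "rot": [0, 0, 0], "fingers": 0}]}}

```text
time: 10.48
position: [555.8, 178.2, 88.8]
eef_rot: [[-0.792, 0.611, 0.0], [0.611, 0.792, -0.0], [-0.0, 0.0, -1.0]]
contact_force: [0.3, 0.3, 0.3]
gripper_width: 0.4
```

```bash
python3 - <<'E'
from h import *
look(x0=(525,202))
E
```

```text
t 10.475 T [555.8 178.2  88.8] F [0.3 0.3 0.3] pot [523.3 203.4] iou 1.00 area 11688/11664 tocentre [-2.1  2.2] 3.0 in tool [3.  0.5] pot rel TCP [41.1  0.1]
```

3.0 mm left; push 2.8 mm, then retreat and lift.

>>> {"fn": "jog_arm", "kwargs": {"commands": [{"slide": [1, 0, 0], "rot": [0, 0, 0], "fingers": 0}, {"slide": [1.9, 0, 0], "rot": [0, 0, 0], "fingers": 0}, {"slide": [2.7, 0, 0], "rot": [0, 0, 0], "fingers": 0}, {"slide": [2.8, 0, 0], "rot": [0, 0, 0], "fingers": 0}]}}

```text
time: 11.08
position: [553.6, 179.8, 88.8]
eef_rot: [[-0.792, 0.611, -0.0], [0.611, 0.792, -0.0], [-0.0, -0.0, -1.0]]
contact_force: [0.8, -1.7, 0.0]
gripper_width: 0.4
```

>>> {"fn": "jog_arm", "kwargs": {"commands": [{"slide": [-3, 0, 0], "rot": [0, 0, 0], "fingers": 0}, {"slide": [-10, 0, 0], "rot": [0, 0, 0], "fingers": 0}, {"slide": [-20, 0, 0], "rot": [0, 0, 0], "fingers": 0}, {"slide": [-35, 0, 0], "rot": [0, 0, 0], "fingers": 0}, {"slide": [-35, 0, 0], "rot": [0, 0, 0], "fingers": 0}]}}

```text
time: 11.7
position: [582.4, 157.4, 88.6]
eef_rot: [[-0.791, 0.612, 0.0], [0.612, 0.791, -0.0], [-0.0, 0.0, -1.0]]
contact_force: [-0.5, 0.5, 0.2]
gripper_width: 0.5
```

>>> {"fn": "jog_arm", "kwargs": {"commands": [{"slide": [0, 0, -50], "rot": [0, 0, 0], "fingers": 0}, {"slide": [0, 0, -100], "rot": [0, 0, 0], "fingers": 0}, {"slide": [0, 0, -147], "rot": [0, 0, 0], "fingers": 0}, {"slide": [0, 0, -147], "rot": [0, 0, 0], "fingers": 0}, {"slide": [0, 0, -147], "rot": [0, 0, 0], "fingers": 0}]}}

```text
time: 12.32
position: [580.9, 158.4, 234.8]
eef_rot: [[-0.792, 0.611, -0.002], [0.611, 0.792, -0.0], [0.001, -0.001, -1.0]]
contact_force: [-0.4, 0.6, 0.2]
gripper_width: -0.1
```

```bash
python3 - <<'E'
from h import *
full("wrist",(521,205),tag="w9f");look("w9",x0=(521,205))
p=r.get_image("side");save(p,"s9");t=r.get_image("top");save(t,"t9")
try: full("side",(523,203))
except Exception as e: print(e)
E
```

```text
wrist head [521.  205.8] rad 50.6 res 0.29 120 pot [520.9 205.4] iou 0.96 area 3742/3614 sc 0.76 to-centre [0.1 0.4] dist 0.4
t 12.425 T [580.8 158.4 234.2] F [-0.3  0.3  0.2] pot [520.9 205.6] iou 0.97 area 3756/3675 tocentre [ 0.3 -0. ] 0.3 in tool [-0.3  0.2] pot rel TCP [76.3  0.8]
side head [516.6 202.8] rad 45.1 res 0.88 50 pot [523.1 208.9] iou 0.95 area 467/476 sc 0.87 to-centre [-6.5 -6.1] dist 8.9
```

View pics/w9f.png

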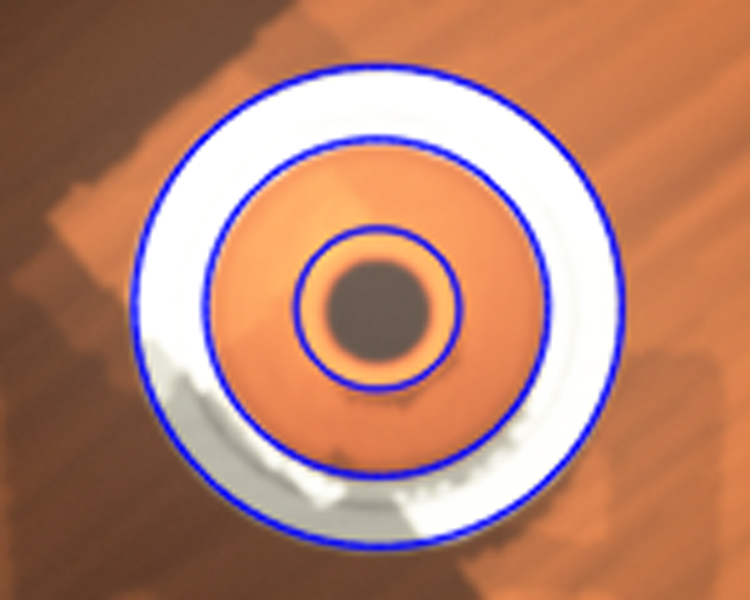

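View pics/s9.png

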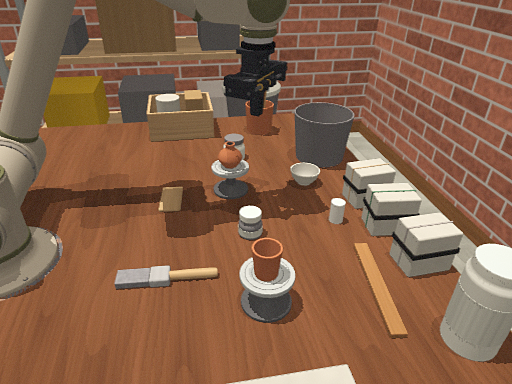

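Wrist view: the vase circle is concentric with the head (0.4 mm). Side view: the vase is upright at (231,155) on the left head and the hand is well clear. The side head fit is not usable (shaded rim, radius 45), but the side view's vase displacement of (−25,13) agrees with the needed (−23,14) to within about 2 mm. Handing in.

```bash
python3 - <<'E'
from h import *
print(r.sign_off())
E
```

```text
the job is handed in; nothing more can be done
None
```

The vase is centred and the job was handed in at about 12.5 s. My last wrist-camera fit, with the hand raised clear, put the vase 0.3–0.4 mm from the head's centre. The hand-in gave no verdict.

- **First push:** I used the shut fingertips at about the vase's widest part and slid it from 27 mm off-centre to 14 mm. I then took the hand off and let it stand. Measured twice with the hand off, it was 14.0 and 14.1 mm off, inside the 8–20 mm window.
- **Second push:** I turned the hand 6° to line up with the remaining error, pushed it the rest of the way, backed off and lifted clear.
- **Force and tilt:** The force reading stayed under about 2 N, and its noise is about 1 N. The side view shows the vase upright on its turntable.
- **Other things on the table:** They look unmoved in the final side view. I judged this by eye and did not measure it.

One check disagreed. The final side-camera fit of the turntable gave an 8.9 mm offset. I rejected it because the rim was shaded there and the fitted radius came out at 45 mm instead of 50 mm. The same camera's before-and-after vase displacement, (−25, +13) mm, agrees with the (−23, +14) mm that was needed to about 2 mm.

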